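Tip a model brewhouse casting onto its glue face and square it in the jig

ROBOT

A 7-joint arm with a two-finger parallel gripper is mounted at the origin on the work surface. World frame = base frame: x ahead of the robot, y to its left, z up, the work surface at z = 0. Lengths are in m, angles in rad, forces in N, time in s.
With the tool pointing down it reaches from about 0.4 to 0.85 m from the base axis. Payload 6.9 kg.
Tool frame: the origin (TCP) lies at the very end of the fingers, on their centre line; the grasp point (between the pads) lies 19 mm behind it (manip.hold_point_z is the distance from the TCP to the grasp point, in m); z points along the fingers, y is the direction in which the jaws open and shut (so a half turn about z gives the same grasp; the last joint's range is limited). The gripper opens to 85 mm and grips with 20 to 120 N. Pads are 22 mm wide; open, the fingers measure 114 mm over their backs; the gripper's body (76 mm by 85 mm) begins 54 mm behind the grasp point. The pads swing forward as they close: fully open they stand 13 mm farther back than shut.
Start: joints at [1.411, 0.507, -0.238, 1.5, 0.126, 1.149, -0.155], TCP at [0.164, -0.603, 0.198] pointing down, gripper open.
Joint ranges: [-3.08, 3.08], [-0.24, 2.05], [-1.43, 1.35], [0, 2.5], [-1.52, 4.66], [0.17, 1.96], [-2.89, 2.89]. Speed limits (rad/s): [2.39, 2.39, 3.14, 3.14, 3.14, 3.14, 3.14].

INTERFACE

Orientations are given as a 3x3 rotation matrix whose columns are the frame's x, y, z axes.
In Python, from plant import manip, effector, monitor, eyes gives the robot as it stands. Calls block until the motion is done:
- manip.movep(position, orientation): joint-space move of the TCP to a pose.
- manip.move_l(position, frame=None, feed=0.15, guard=None): straight line of the TCP; frame=None keeps the orientation; feed is the mean speed in m/s. With guard (N) it stops when the force on the tool has changed by that much, and returns True; else False.
- manip.set_joints(angles): joint-space move.
- effector.open_gripper() and effector.grasp(grip_force=None): open the fingers fully, or close them until they stop; grip_force is the grip in N (None keeps the last).
- manip.hold(seconds).
- manip.ik(position, orientation): joint angles nearest the present ones, or None.
- monitor.state(): the state.
- eyes.read_camera(name): name is "scene" or "top" or "wrist"; returns the picture (400x640x3 uint8, red, green, blue); there is no depth.
- eyes.camera_model(name): a dict with "intrinsics" (3x3 intrinsics, pixels), "R" (3x3) and "t" (3): a world point X has camera coordinates R X + t. Camera axes: x right, y down, z forward; pixel columns grow to the right and rows downward; lengths in m; the calibration is good to about 2 mm. A picture is of the moment at which its call begins: read the wrist's pose just before it. camera_model takes no time and is no camera call; for the wrist camera it gives the pose at the moment of the call.
A pose or a line that the arm cannot do raises manip.PlanningError and nothing moves.
- manip.job_done(): hands the job in, once; it reports no verdict.
The state is a dict: "t": time; "q": joint angles; "joint_velocities": joint speeds; "effort": joint torques, N m; "eef_pos": TCP position; "eef_rot": TCP orientation; "wrist_force": force on the tool from outside, world axes, zero at the start; "ft_torque": the same for the moment, N m; "finger_gap": finger opening in m.
Only numpy, scipy, OpenCV 4.12 (cv2) and the standard library are available. Lean on these libraries where they do the work, as an engineer would, in place of code of your own. Each camera call takes 0.05 s, during which the arm holds its last target.

TASK

The terracotta-and-copper brewhouse casting stands on end on the squaring jig: push it high on its relief side so that it topples onto its plain glue face, without ever lifting it off the jig. Then slide it, relief up, flush along the steel side fence and press it home against the red end stop with a steady push of about 10 N for a second - the resin chips above 15 N against stop or fence - and leave it there, let go, with the other things on the bench left alone.

Things in the scene. Friction and masses are not known exactly. Their poses are not given: they have to be found in the camera images.
- casting_mid (a point): Centre of the casting: loose terracotta resin block, 44 (its x) x 56 (y) x 110 mm (z), 0.25 to 0.45 kg, standing at first on its 44 x 56 foot, z up. Its -x face has the relief: two half-round copper kettles up to 6 mm proud, 6 to 81 mm above the foot; the top 29 mm is flat. Its +x face is the plain glue face, to end underneath (x axis down). +x starts within 0.25 rad of the jig's +x.
- casting_toe (a point): Middle of the lower edge of the casting's glue face, the edge it tips over (22, 0, 0 mm from the centre of its foot; axes as the casting). This edge stays down on the jig throughout.
- casting: The same casting; origin at the centre of its 44 x 56 foot, axes the same. Lying on the glue face it is 44 mm high (50 over the relief) and its z axis runs along its length from foot end to top end, along the jig's +x. Friction on the jig is ordinary and varies (coefficient roughly 0.5 to 0.7): pushed low it may slide instead of tipping.
- jig: Fixed squaring jig: flat tray with cork bed 4 mm thick, spanning x -145 to +125 mm and y -210 to +80 mm of its own frame, origin on the bench surface; its bed is 4 mm above the bench. The casting stands near (-75, -35) mm of this frame. Position and yaw differ each time.
- side_fence: Fixed steel fence on the jig, 230 mm long along the jig's x, 12 mm thick, 14 mm high above the bed. Origin: middle of its inner face, at bed height; the inner face looks to the jig's -y and lies at y = +55 mm of the jig frame, reaching from x -125 to +105 mm.
- end_stop: Fixed red stop on the jig, 140 mm along the jig's y (-85 to +55 mm), 14 mm thick, 22 mm high above the bed. Origin: middle of its inner face at bed height; that face looks to the jig's -x, at x = +100 mm of the jig frame. Rigid: a millimetre too far is many newtons; friction takes 2 to 5 N of a push. Seated, the casting has its top end on it and its centre at (45, 27) mm of the jig frame.
- twin: Pale plaster-coloured twin casting of the same size with dark relief, standing on the bench to the left. Bystander; origin at the centre of its foot.
- spray_can: Spray can, 52 mm across, 150 mm high, on the bench to the left. Bystander; origin at its base.
- paint_jar: Small paint jar, 40 mm across, 45 mm high, on the bench to the right. Bystander; origin at its base.
- glue_pot: Glue pot, 30 mm across, 36 mm high, on the jig near its -y edge, around (-80, -185) mm of the jig frame. Bystander; origin at its base.
- weight: Brass weight, 26 mm across, 22 mm high, on the jig near its -y edge, around (70, -185) mm of the jig frame. Bystander; origin at its base.
Not all that is in view belongs to the job. Leave any pink or turquoise look-alike of the casting alone.

How it is judged:
By the outcome, as a careful person would: the job done as asked, in the order asked, and still so for the second after the job is handed in, with the robot touching nothing.
It also fails if it takes over 72 s, if anything falls off the work surface, if the arm or the gripper's body presses on something with over 40 N, if the wrist force passes 120 N, or if a joint passes its speed limit or range.

## Working session

There is one attempt and no reset: what is moved stays moved. The work goes in short steps, each a Python script; the robot and the scene stay as the last script left them, time stands still between calls to the robot, and variables do not carry over. Pictures are saved under pics/ and viewed, and the job is handed in when it is done.

```bash
ls; mkdir -p pics
python3 - <<'E'
from plant import manip, effector, monitor, eyes
import cv2
for n in ["scene","top"]:
    im=eyes.read_camera(n); cv2.imwrite(f"pics/{n}0.png",im[:,:,::-1])
    m=eyes.camera_model(n); print(n,m)
s=monitor.state(); print(s)
E
```

```text
pics
scene {'intrinsics': array([[409.3896654 ,   0.        , 318.61871609],
       [  0.        , 409.3896654 , 199.85420952],
       [  0.        ,   0.        ,   1.        ]]), 'R': array([[ 0.41688602,  0.90890833,  0.00957549],
       [ 0.70789139, -0.31804208, -0.63066553],
       [-0.57017175,  0.26969405, -0.77599568]]), 't': array([-0.17292695, -0.37486872,  1.71950487])}
top {'intrinsics': array([[403.51886363,   0.        , 325.6097195 ],
       [  0.        , 403.51886363, 203.20017843],
       [  0.        ,   0.        ,   1.        ]]), 'R': array([[ 0.02373214, -0.99965057,  0.0116416 ],
       [-0.98782286, -0.02523921, -0.1535219 ],
       [ 0.15376208, -0.00785643, -0.98807667]]), 't': array([-0.09293931,  0.5398532 ,  1.17787056])}
{'t': 0.1, 'q': array([ 1.41049088,  0.50825693, -0.23751666,  1.50099369,  0.12567084,
        1.14888319, -0.15481065]), 'joint_velocities': array([ 0.00074114, -0.000193  ,  0.00106685, -0.0037348 , -0.00136919,
        0.00158819, -0.0007218 ]), 'effort': array([-4.05819883e-03, -6.21839190e+01, -2.19411626e+00, -2.50208044e+01,
        1.26160425e-02,  7.82626332e-03, -2.04935930e-05]), 'eef_pos': array([ 0.16398555, -0.60260888,  0.19752766]), 'eef_rot': array([[ 9.64888676e-01,  2.62658854e-01, -4.12280745e-04],
       [ 2.62659178e-01, -9.64887506e-01,  1.50264348e-03],
       [-3.12192377e-06, -1.55817300e-03, -9.99998786e-01]]), 'wrist_force': array([-0.32264504,  0.41787104,  0.23782113]), 'ft_torque': array([ 0.03250066, -0.03514799, -0.01192539]), 'finger_gap': 0.085405192236423}
```

View pics/scene0.png

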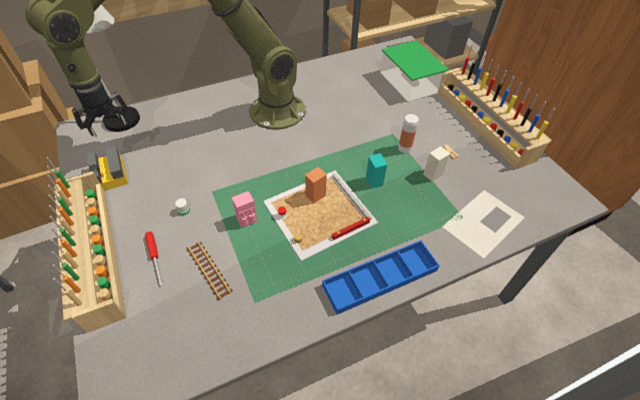

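View pics/top0.png

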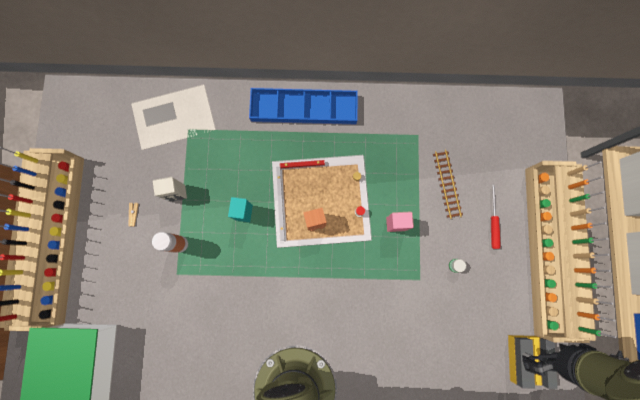

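The top view shows the jig tray at about (273-370, 157-247), with the fence on its left, the red stop at (302,164) and the casting at (315,219). A pink look-alike stands right of the jig and a turquoise one left. Next I'll enlarge the jig area.

Run:
```python
import cv2
a=cv2.imread("pics/top0.png")[145:260,260:385]; cv2.imwrite("pics/topc.png",cv2.resize(a,None,fx=5,fy=5,interpolation=cv2.INTER_CUBIC))
a=cv2.imread("pics/scene0.png")[155:265,255:385]; cv2.imwrite("pics/scenec.png",cv2.resize(a,None,fx=5,fy=5,interpolation=cv2.INTER_CUBIC))
```

```text
(no output)
```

View pics/topc.png

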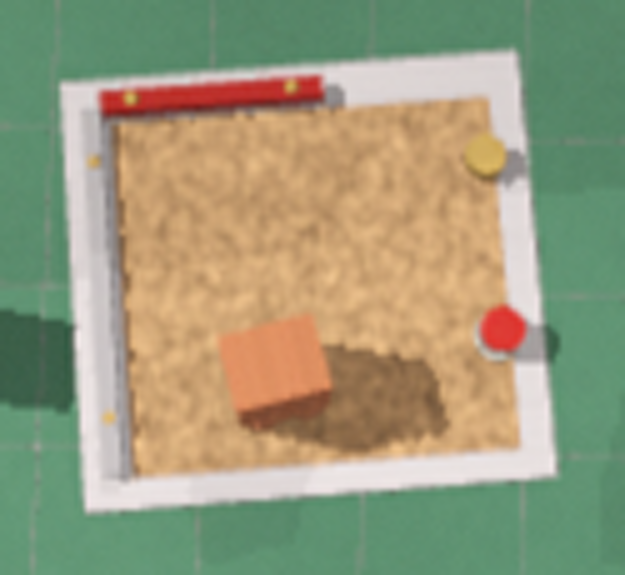

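View pics/scenec.png

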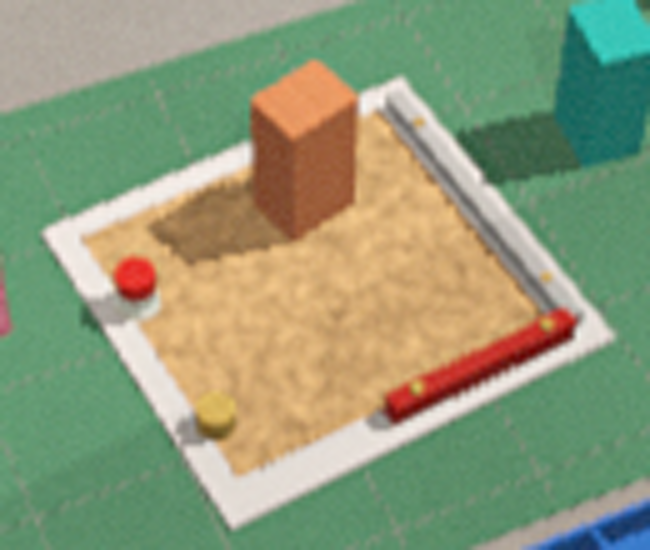

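```bash
cat > h.py <<'E'
import numpy as np, cv2
from plant import manip, effector, monitor, eyes
def ray(m,uv,z):
    uv=np.atleast_2d(np.asarray(uv,float)); K,R,t=m["intrinsics"],m["R"],m["t"]
    d=(np.c_[uv,np.ones(len(uv))]@np.linalg.inv(K).T)@R; c=-R.T@t
    return c+d*((z-c[2])/d[:,2])[:,None]
def proj(m,P):
    P=np.atleast_2d(P); X=P@m["R"].T+m["t"]; x=X@m["intrinsics"].T; return x[:,:2]/x[:,2:]
def rigid(A,B): # B ~ R A + p (2d)
    a,b=A.mean(0),B.mean(0); A0,B0=A-a,B-b
    th=np.arctan2((A0[:,0]*B0[:,1]-A0[:,1]*B0[:,0]).sum(),(A0*B0).sum())
    R=np.array([[np.cos(th),-np.sin(th)],[np.sin(th),np.cos(th)]]); return th,R,b-R@a
E
python3 - <<'E'
from h import *
f=lambda u,o:(np.array(u)+.5)/5-.5+np.array(o)
m=eyes.camera_model("top")
C=f([[62,84],[517,50],[556,472],[87,512]],[260,145])
W=ray(m,C,.004)[:,:2]; J=np.array([[125,80],[125,-210],[-145,-210],[-145,80]])/1e3
th,R,p=rigid(J,W); print("top",W.round(4),th,p,((J@R.T+p)-W).round(4).tolist())
m2=eyes.camera_model("scene")
C=f([[612,337],[234,527],[43,232],[402,78]],[255,155])
W=ray(m2,C,.004)[:,:2];th2,R2,p2=rigid(J,W); print("scene",W.round(4),th2,p2,((J@R2.T+p2)-W).round(4).tolist())
# casting top: TL,TR,BR,BL
T=f([[220,338],[312,315],[331,388],[240,408]],[260,145]); W=ray(m,T,.114)[:,:2]
print("cast",W.round(4), ((W-p)@R).round(4), W.mean(0), [np.linalg.norm(W[i]-W[i-1]).round(4) for i in range(4)])
T=f([[296,138],[252,100],[316,62],[357,97]],[255,155]); W=ray(m2,T,.114)[:,:2]
print("cast sc",W.round(4), ((W-p2)@R2).round(4),[np.linalg.norm(W[i]-W[i-1]).round(4) for i in range(4)])
E
```

```text
top [[ 0.6775  0.0929]
 [ 0.7075 -0.1952]
 [ 0.4399 -0.2218]
 [ 0.4084  0.0657]] 0.1034019990590095 [0.56153157 0.00111576] [[0.0001, 0.0007], [0.0001, 0.0003], [-0.0009, -0.001], [0.0007, -0.0]]
scene [[ 0.6779  0.0918]
 [ 0.7081 -0.1929]
 [ 0.4395 -0.2208]
 [ 0.4102  0.0682]] 0.09986974832698214 [0.56237592 0.00224644] [[0.0009, 0.0025], [-0.0004, -0.0013], [-0.0004, -0.0004], [-0.0, -0.0008]]
cast [[ 0.5034 -0.0173]
 [ 0.5179 -0.0691]
 [ 0.4766 -0.0809]
 [ 0.464  -0.0299]] [[-0.0597 -0.0124]
 [-0.0506 -0.0653]
 [-0.093  -0.0728]
 [-0.1002 -0.0208]] [ 0.490466   -0.04929491] [np.float64(0.0414), np.float64(0.0537), np.float64(0.043), np.float64(0.0525)]
cast sc [[ 0.5209 -0.0669]
 [ 0.4789 -0.0795]
 [ 0.4649 -0.0272]
 [ 0.5046 -0.0158]] [[-0.0482 -0.0647]
 [-0.0912 -0.073 ]
 [-0.0999 -0.0195]
 [-0.0593 -0.0122]] [np.float64(0.0536), np.float64(0.0438), np.float64(0.0542), np.float64(0.0413)]
```

The two views agree to 1-2 mm: jig origin near (0.562, 0.0017) with yaw 0.102, and casting at (0.4915, -0.0483) with yaw 0.28. The rectangles match the given sizes. So I'll close the fingers and move in behind the relief side, high up.

```bash
cat >> h.py <<'E'
def down(psi):
    c,s=np.cos(psi),np.sin(psi); return np.array([[c,s,0],[s,-c,0],[0,0,-1.]])
JP=np.array([.562,.0017]); JT=.102
def j2w(x,y,z=None):
    c,s=np.cos(JT),np.sin(JT); w=JP+np.array([c*x-s*y,s*x+c*y]); return w if z is None else np.r_[w,z]
def st(tag=""):
    s=monitor.state(); print(tag,"t",round(s["t"],2),"p",s["eef_pos"].round(4),"F",s["wrist_force"].round(2),"gap",round(s["finger_gap"],4)); return s
E
python3 - <<'E'
from h import *
effector.grasp(20)
st()
c=np.array([.4915,-.0483]);ps=.28;u=np.array([np.cos(ps),np.sin(ps)])
p=c-u*.056
manip.movep([*p,.22],down(ps)); st()
manip.move_l([*p,.101],feed=.12); st()
cv2.imwrite("pics/s1.png",eyes.read_camera("scene")[100:300,200:440,::-1].repeat(3,0).repeat(3,1)); cv2.imwrite("pics/t1.png",eyes.read_camera("top")[145:260,260:385,::-1].repeat(5,0).repeat(5,1))
E
```

```text
t 0.87 p [ 0.1642 -0.6031  0.1983] F [-0.73 -0.07  0.51] gap 0.0
 t 3.03 p [ 0.4378 -0.0647  0.2199] F [0.49 0.38 0.09] gap -0.0001
 t 4.17 p [ 0.4381 -0.0638  0.1015] F [ 0.5   1.46 -0.14] gap 0.0
```

View pics/s1.png

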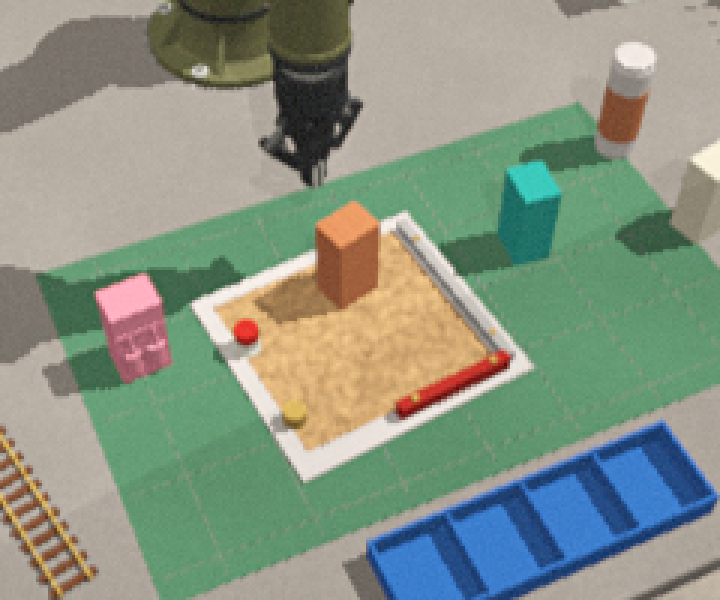

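View pics/t1.png

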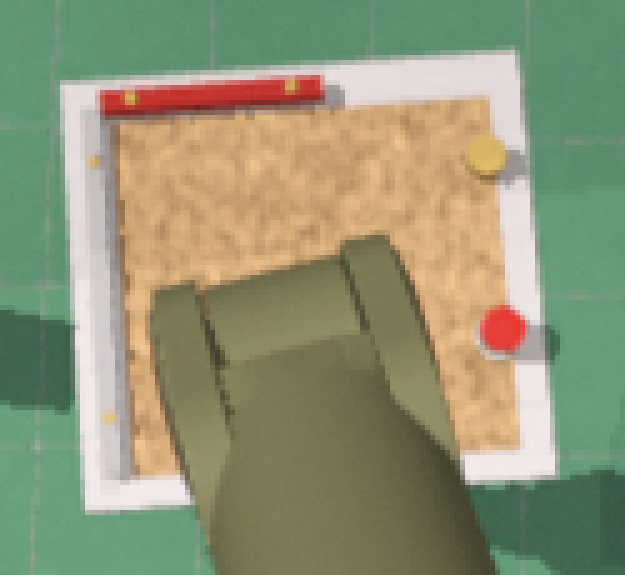

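The scene view shows the closed fingers just behind the casting's top, at roughly (318,180) in the crop, and on its centreline. Now I'll push slowly along its x axis at 97 mm above the bed.

Run:
```python
from h import *
c=np.array([.4915,-.0483]);ps=.28;u=np.array([np.cos(ps),np.sin(ps)])
F0=monitor.state()["wrist_force"]
for d in [-.040,-.030,-.022,-.014,-.006,.000,.006,.011]:
    manip.move_l([*(c+u*d),.101],feed=.05); s=monitor.state()
    print(d,round(s["t"],2),((s["wrist_force"]-F0)[:2]@u).round(2),(s["wrist_force"]-F0).round(2))
manip.hold(.5); st()
cv2.imwrite("pics/s2.png",eyes.read_camera("scene")[100:300,200:440,::-1].repeat(3,0).repeat(3,1))
```

```text
-0.04 4.74 0.02 [ 0.    0.08 -1.01]
-0.03 5.09 -1.66 [-1.8   0.27 -0.06]
-0.022 5.4 -1.17 [-1.38  0.55 -0.01]
-0.014 5.71 -1.31 [-1.2  -0.55 -0.79]
-0.006 6.02 -0.17 [-0.29  0.37 -0.61]
0.0 6.28 0.11 [-0.09  0.73  0.01]
0.006 6.55 -0.29 [-0.33  0.11 -0.12]
0.011 6.8 -0.48 [-0.53  0.11 -0.44]
 t 7.3 p [ 0.502  -0.0453  0.101 ] F [-0.77  0.66 -0.95] gap 0.0001
```

View pics/s2.png

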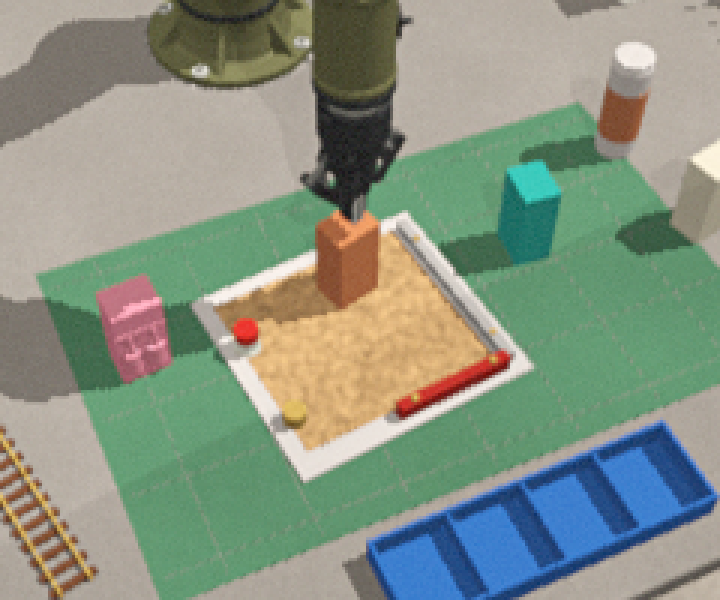

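This picture is odd: the casting appears to be upright still, while the TCP should be where its top was. I need more views before I move.

Run:
```python
from h import *
s=st(); im=eyes.read_camera("scene"); m=eyes.camera_model("scene")
print(proj(m,s["eef_pos"]), proj(m,[[.4915,-.0483,.114]]))
cv2.imwrite("pics/s3.png",cv2.resize(im[140:260,260:390,::-1],None,fx=5,fy=5,interpolation=2))
cv2.imwrite("pics/w3.png",eyes.read_camera("wrist")[:,:,::-1])
```

```text
t 7.35 p [ 0.5021 -0.0453  0.101 ] F [ 0.28 -0.32  0.32] gap -0.0
[[317.46074733 178.88589396]] [[315.30261303 174.30910956]]
```

View pics/s3.png

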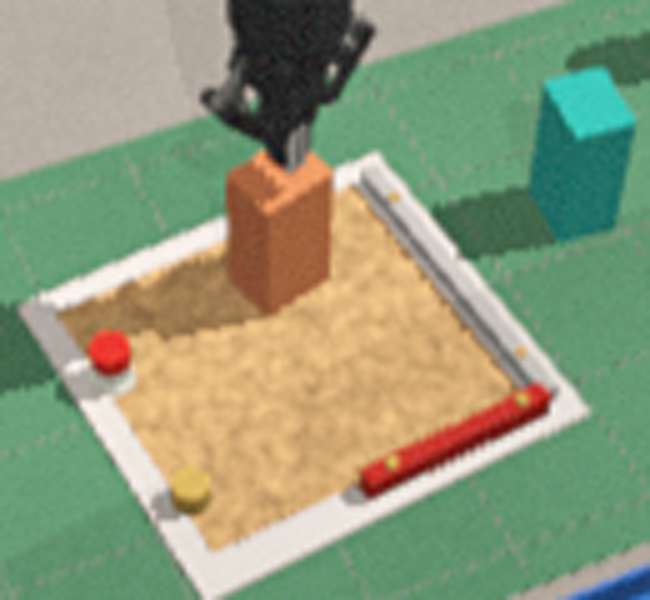

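View pics/w3.png

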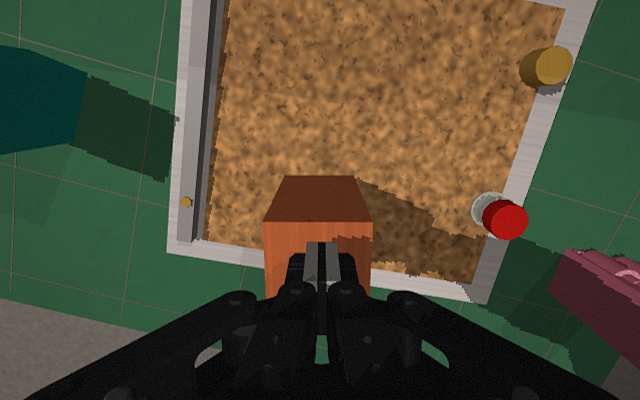

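Run:
```python
from h import *
m=eyes.camera_model("wrist"); s=monitor.state()
print("cam",-m["R"].T@m["t"], "view",m["R"][2])
print(proj(m,s["eef_pos"]))
E1=[[263,222],[372,222]]; B=[[285,176],[355,176]]
for z in (.104,.114,.124,.134): W=ray(m,E1,z); print(z,W[:,:2].round(4).tolist(),np.linalg.norm(W[0]-W[1]).round(4))
for z in (.004,.02,.03): W=ray(m,B,z); print(z,W[:,:2].round(4).tolist(),np.linalg.norm(W[0]-W[1]).round(4))
```

```text
cam [ 0.57040544 -0.02530024  0.2760216 ] view [-0.27101465 -0.0787358  -0.95934964]
[[321.57650634 232.45762182]]
0.104 [[0.5003, -0.0132], [0.5164, -0.0692]] 0.0583
0.114 [[0.5044, -0.0139], [0.5196, -0.0666]] 0.0549
0.124 [[0.5085, -0.0146], [0.5227, -0.0641]] 0.0515
0.134 [[0.5125, -0.0153], [0.5258, -0.0615]] 0.0481
0.004 [[0.5033, -0.0141], [0.519, -0.0688]] 0.0569
0.02 [[0.5072, -0.0148], [0.522, -0.0662]] 0.0535
0.03 [[0.5097, -0.0152], [0.5239, -0.0646]] 0.0514
```

Run:
```python
from h import *
m=eyes.camera_model("wrist"); s=monitor.state(); p=s["eef_pos"]
for z in (.094,.101,.108,.114,.12,.13): print(z,proj(m,[p[0],p[1],z]))
ps=.28;u=np.array([np.cos(ps),np.sin(ps)])
for a in(-.011,.011): print(a,proj(m,np.r_[p[:2]+u*a,.101]),proj(m,np.r_[p[:2]+u*a,.114]))
im=eyes.read_camera("wrist")
cv2.imwrite("pics/w4.png",cv2.resize(im[160:310,230:410,::-1],None,fx=4,fy=4,interpolation=2)); st()
print(s["q"],s["ft_torque"])
```

```text
0.094 [[321.55909172 227.78449708]]
0.101 [[321.57647473 232.44913889]]
0.108 [[321.59514555 237.45936073]]
0.114 [[321.61228616 242.05895515]]
0.12 [[321.63058902 246.97043564]]
0.13 [[321.66401689 255.94063583]]
-0.011 [[321.56261153 250.80411392]] [[321.59683277 261.52837043]]
0.011 [[321.59080344 213.47782022]] [[321.62829598 221.88848861]]
 t 7.5 p [ 0.5021 -0.0453  0.101 ] F [-0.28  0.77 -0.63] gap -0.0
[ 0.44573836  0.47477354 -0.58707749  1.94690433  0.35293621  0.82214901
 -1.62507448] [-0.02285659 -0.00616118  0.00809293]
```

View pics/w4.png

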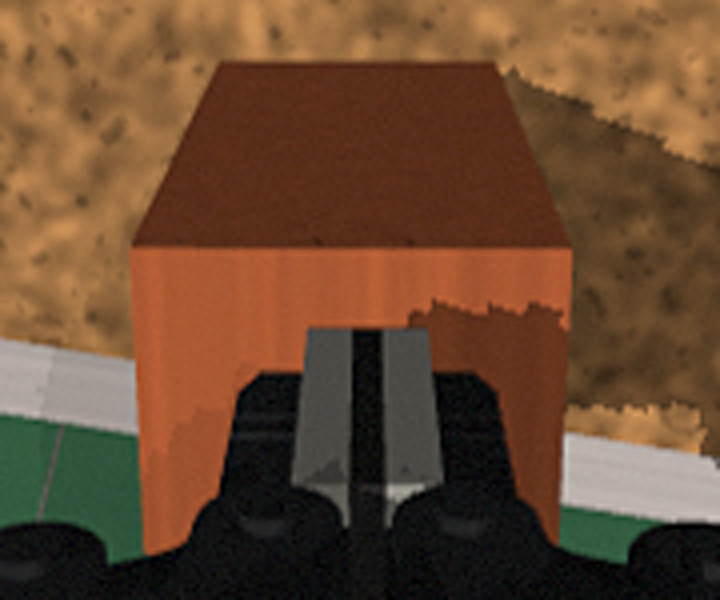

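Run:
```python
from h import *
m=eyes.camera_model("wrist"); ms=eyes.camera_model("scene")
P=[x["intrinsics"]@np.c_[x["R"],x["t"]] for x in (m,ms)]
X=cv2.triangulatePoints(P[0],P[1],np.array([[321.6],[242.]]),np.array([[318.],[173.]])).ravel(); X=X[:3]/X[3]; print(X,proj(m,X),proj(ms,X))
u=np.array([np.cos(.28),np.sin(.28)])
for a in (-.011,0,.011):
  for z in (.1015,.114,.125): print(a,z,proj(ms,np.r_[np.array([.4381,-.0638])+a*u,z]))
a=cv2.imread("pics/s1.png")[120:240:3,210:420:3]; cv2.imwrite("pics/s1c.png",cv2.resize(a,None,fx=10,fy=10,interpolation=2))
```

```text
[ 0.50786752 -0.04456327  0.133191  ] [[323.74849589 247.44936813]] [[318.48398102 173.32693464]]
-0.011 0.1015 [[302.44567474 165.71846192]]
-0.011 0.114 [[302.3668898 163.1196208]]
-0.011 0.125 [[302.2966299  160.80199117]]
0 0.1015 [[304.52114563 167.53110929]]
0 0.114 [[304.45681893 164.93523609]]
0 0.125 [[304.39944989 162.62013562]]
0.011 0.1015 [[306.6124124  169.35755226]]
0.011 0.114 [[306.56276753 166.76476822]]
0.011 0.125 [[306.51849004 164.45230438]]
```

View pics/s1c.png

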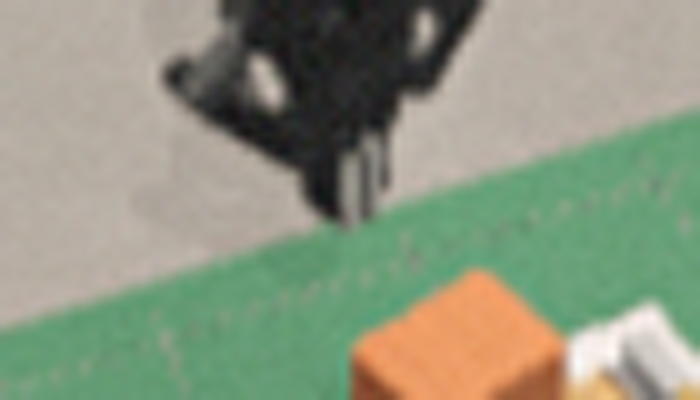

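Both cameras put the visible fingertip about 15-30 mm above the reported TCP. The tips therefore passed over the casting, which is unmoved, and the forces I logged were only noise. To measure the real tip offset, I'll touch down gently on empty cork.

Run:
```python
from h import *
p=monitor.state()["eef_pos"]
manip.move_l([p[0],p[1],.16],feed=.2)
q=j2w(.03,-.09)
manip.move_l([*q,.13],feed=.25)
manip.move_l([*q,.05],feed=.15); manip.hold(.2); s=st("pre")
r=manip.move_l([*q,-.002],feed=.04,guard=4); s=st(f"touch {r}")
cv2.imwrite("pics/s5.png",cv2.resize(eyes.read_camera("scene")[140:260,260:390,::-1],None,fx=5,fy=5,interpolation=2))
cv2.imwrite("pics/w5.png",eyes.read_camera("wrist")[:,:,::-1])
```

```text
pre t 9.42 p [ 0.6017 -0.0848  0.0512] F [ 0.18 -0.18  0.06] gap 0.0003
touch False t 10.87 p [ 0.6012 -0.0848 -0.0017] F [ 0.06  0.18 -0.24] gap 0.0001
```

View pics/s5.png

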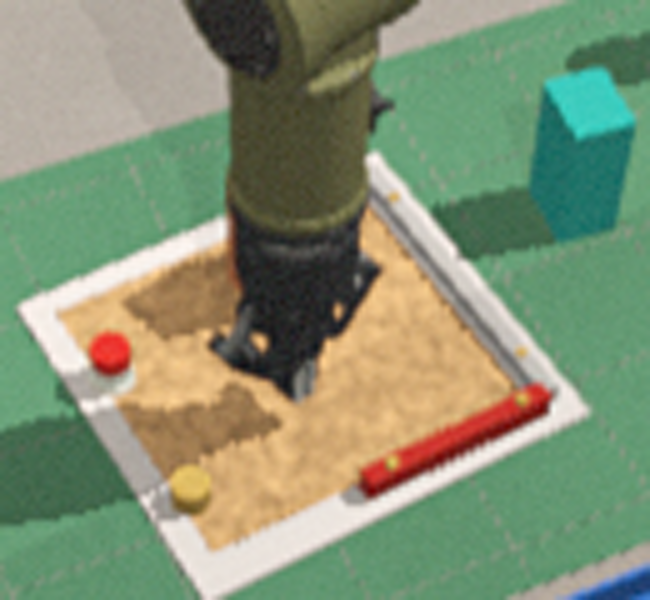

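View pics/w5.png

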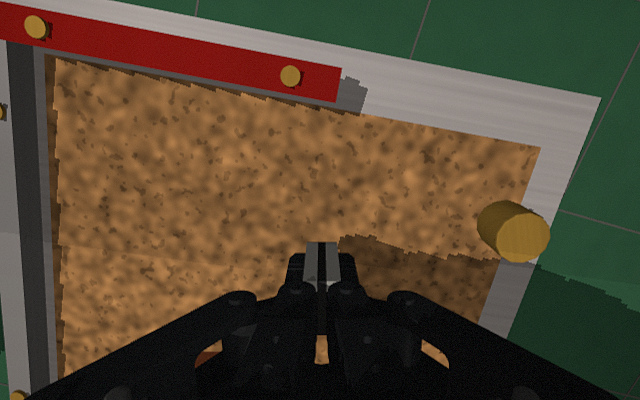

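At a reported TCP height of -2 mm, below the cork, there is no contact and the shadow is still detached. So the reported TCP really does lie beyond the fingertips. I'll keep going down, guarded, until they touch.

Run:
```python
from h import *
q=j2w(.03,-.09)
r=manip.move_l([*q,-.045],feed=.03,guard=4); s=st(f"touch {r}")
manip.hold(.1); st()
manip.move_l([*q,s["eef_pos"][2]+.01],feed=.05); st()
```

```text
touch True t 11.88 p [ 0.6008 -0.0848 -0.0288] F [-1.62 -0.02  8.04] gap -0.0
 t 11.97 p [ 0.6009 -0.0847 -0.0289] F [-0.96 -0.51  7.75] gap 0.0004
 t 12.33 p [ 0.6013 -0.0848 -0.0186] F [ 0.67 -0.79  0.54] gap -0.0001
```

The fingers touched at a reported z of about -28.5 mm on the 4 mm cork, so the true tip sits about 32.5 mm above the reported TCP. I'll correct for that and push again with the true tip 97 mm above the bed.

```bash
cat >> h.py <<'E'
TIP=.0325  # true tip z = eef z + TIP
def tip(xy,z): return [xy[0],xy[1],z-TIP]
E
python3 - <<'E'
from h import *
c=np.array([.4915,-.0483]);ps=.28;u=np.array([np.cos(ps),np.sin(ps)])
p=monitor.state()["eef_pos"]
manip.move_l(tip(p,.17),feed=.25)
manip.move_l(tip(c-u*.058,.17),feed=.25)
manip.move_l(tip(c-u*.058,.101),feed=.2); manip.hold(.15)
F=[]
for i in range(5): manip.hold(.02); F.append(monitor.state()["wrist_force"])
F0=np.mean(F,0); st()
for d in [-.040,-.032,-.026,-.020,-.014,-.009]:
    manip.move_l(tip(c+u*d,.101),feed=.04); s=monitor.state()
    print(d,round(s["t"],2),((s["wrist_force"]-F0)[:2]@u).round(2),(s["wrist_force"]-F0).round(2))
cv2.imwrite("pics/s6.png",cv2.resize(eyes.read_camera("scene")[140:260,260:390,::-1],None,fx=5,fy=5,interpolation=2))
E
```

```text
t 14.65 p [ 0.4367 -0.0644  0.0695] F [-0.38  1.39  0.36] gap -0.0002
-0.04 15.25 -0.36 [-0.22 -0.54  0.21]
-0.032 15.6 0.74 [ 0.77  0.01 -0.53]
-0.026 15.9 -0.17 [ 0.06 -0.83  0.21]
-0.02 16.2 -0.89 [-1.02  0.34 -0.18]
-0.014 16.5 -0.5 [-0.56  0.12  0.88]
-0.009 16.77 -0.61 [-0.62 -0.05  0.39]
```

View pics/s6.png

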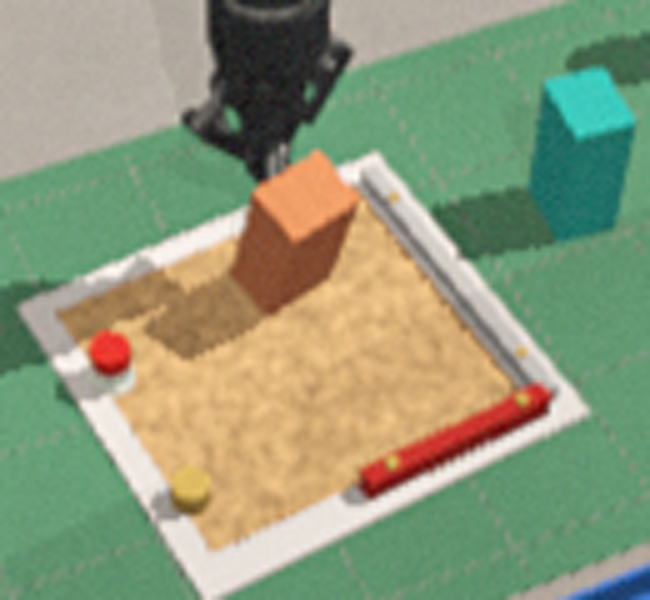

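It is tipping cleanly: it leans forward and the toe corner is still at (270,312). I'll carry on until it goes over.

Run:
```python
from h import *
c=np.array([.4915,-.0483]);ps=.28;u=np.array([np.cos(ps),np.sin(ps)])
manip.move_l(tip(c+u*.012,.101),feed=.035); manip.hold(.5); st()
manip.move_l(tip(c-u*.03,.14),feed=.2)
# clear view: up and back
cv2.imwrite("pics/s7.png",cv2.resize(eyes.read_camera("scene")[140:260,260:390,::-1],None,fx=5,fy=5,interpolation=2))
m=eyes.camera_model("wrist"); np.savez("w7.npz",**m); cv2.imwrite("pics/w7.png",eyes.read_camera("wrist")[:,:,::-1])
```

```text
t 18.07 p [ 0.503  -0.045   0.0685] F [ 0.94 -0.94 -0.13] gap 0.0
```

View pics/s7.png

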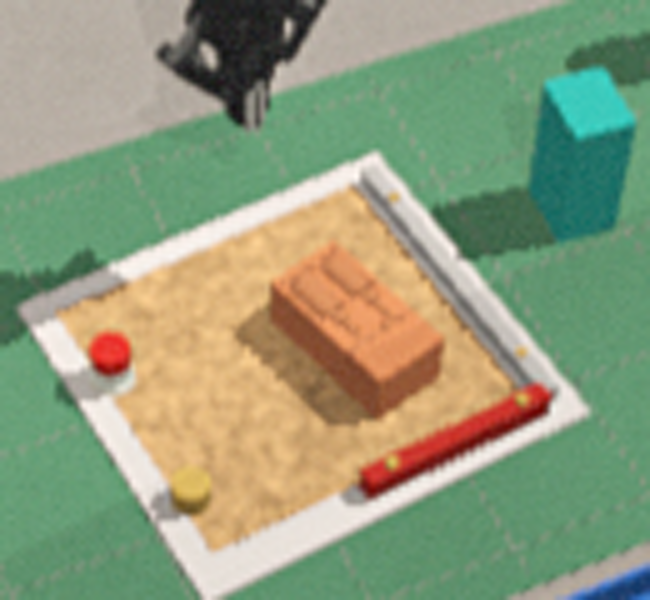

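View pics/w7.png

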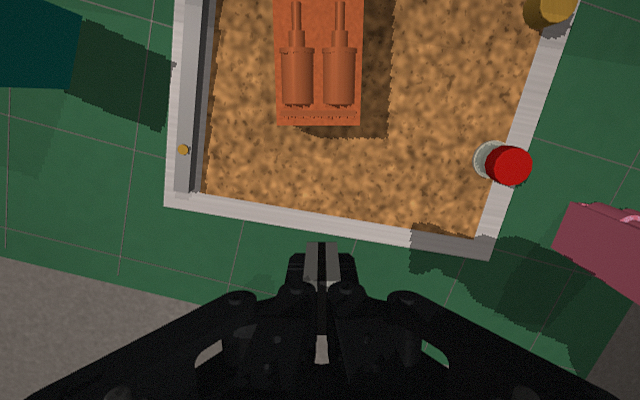

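It toppled relief up. In the wrist view the foot edge is at (276,126)-(361,126), and the kettles show on top. I'll measure the new pose.

Run:
```python
from h import *
m=dict(np.load("w7.npz"))
toj=lambda W:(W[:,:2]-JP)@np.array([[np.cos(JT),-np.sin(JT)],[np.sin(JT),np.cos(JT)]])
W=ray(m,[[276,126],[361,126]],.048); print("foot",W.round(4).tolist(),toj(W).round(4).tolist(),np.linalg.norm(W[0]-W[1]))
print("jig corners near", toj(ray(m,[[165,206],[491,260]],.004)).round(4).tolist(),"expect -145,80 / -145,-210")
ms=eyes.camera_model("scene"); f=lambda u:(np.array(u)+.5)/5-.5+np.array([260,140])
W=ray(ms,f([[378,374],[442,340],[336,243],[270,288]]),.048); print("scene",toj(W).round(4).tolist(),[np.linalg.norm(W[i]-W[i-1]).round(4) for i in range(4)])
```

```text
foot [[0.5055, -0.0128, 0.048], [0.5213, -0.0677, 0.048]] [[-0.0577, -0.0086], [-0.0476, -0.0649]] 0.057124905923205876
jig corners near [[-0.1453, 0.0801], [-0.1448, -0.2097]] expect -145,80 / -145,-210
scene [[0.0557, -0.0444], [0.053, 0.0065], [-0.053, -0.0102], [-0.0412, -0.0687]] [np.float64(0.0999), np.float64(0.0509), np.float64(0.1073), np.float64(0.0597)]
```

Run:
```python
from h import *
for k in (1,-1):
    for y in (-.11,-.012):
        q=manip.ik(tip(j2w(-.008,y),.016),down(JT+k*np.pi/2)); print(k,y,None if q is None else np.round(q,2))
print(monitor.state()["q"].round(2),monitor.state()["t"])
```

```text
1 -0.11 [ 0.64  0.81 -0.83  1.87  0.8   0.83 -0.51]
1 -0.012 [ 0.47  0.79 -0.81  1.92  0.8   0.8  -0.7 ]
-1 -0.11 [-0.07  0.71  0.36  1.88 -0.4   0.62 -2.51]
-1 -0.012 [-0.25  0.69  0.36  1.93 -0.41  0.59 -2.66]
[ 0.5   0.42 -0.61  2.03  0.33  0.79 -1.59] 18.6083
```

```bash
cat >> h.py <<'E'
def base(n=8):
    F=[]
    for i in range(n): manip.hold(.02); F.append(monitor.state()["wrist_force"])
    return np.mean(F,0)
def toj(W):
    W=np.atleast_2d(W); return (W[:,:2]-JP)@np.array([[np.cos(JT),-np.sin(JT)],[np.sin(JT),np.cos(JT)]])
def jf(F): return np.r_[toj(F[:2]+JP)[0],F[2]]
E
python3 - <<'E'
from h import *
X=-.006
manip.movep(tip(j2w(X,-.105),.13),down(JT+np.pi/2))
manip.move_l(tip(j2w(X,-.105),.016),feed=.15); manip.hold(.15)
F0=base(); st()
manip.move_l(tip(j2w(X,-.068),.016),feed=.08)
for y in (-.060,-.052,-.044,-.037):
    r=manip.move_l(tip(j2w(X,y),.016),feed=.04,guard=7); s=monitor.state(); print(y,r,toj(s["eef_pos"]).round(4),jf(s["wrist_force"]-F0).round(2))
    if r: break
st()
cv2.imwrite("pics/s8.png",cv2.resize(eyes.read_camera("scene")[140:260,260:390,::-1],None,fx=5,fy=5,interpolation=2))
m=eyes.camera_model("wrist"); np.savez("w8.npz",**m); cv2.imwrite("pics/w8.png",eyes.read_camera("wrist")[:,:,::-1])
E
```

```text
t 20.91 p [ 0.5671 -0.1035 -0.0158] F [-0.19 -1.12  0.47] gap 0.0001
-0.06 False [[-0.0059 -0.0598]] [ 0.35  0.93 -0.07]
-0.052 False [[-0.0059 -0.0514]] [ 0.34 -0.33  0.53]
-0.044 False [[-0.0059 -0.0433]] [ 0.55  0.48 -0.84]
-0.037 False [[-0.0059 -0.0364]] [-0.34  0.43 -0.07]
 t 22.9 p [ 0.5598 -0.0351 -0.0164] F [-0.28  0.08  0.05] gap 0.0006
```

View pics/s8.png

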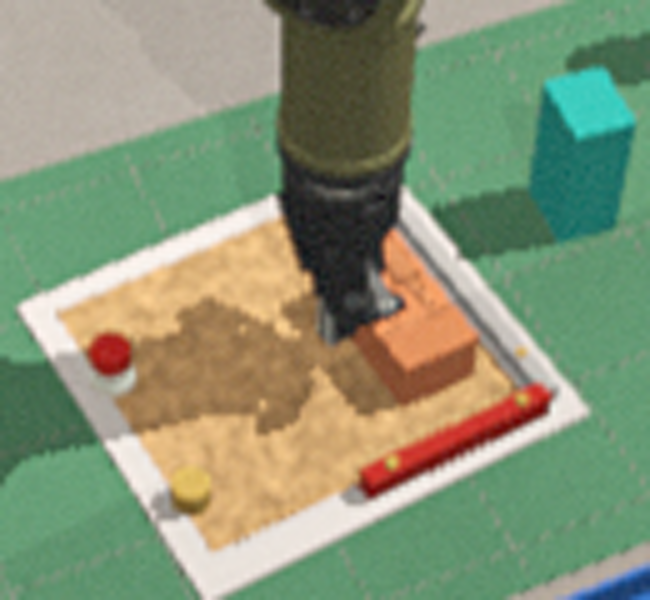

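View pics/w8.png

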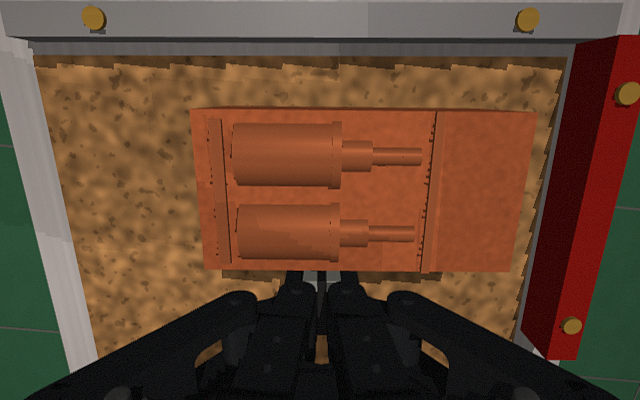

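Run:
```python
from h import *
m=dict(np.load("w8.npz"))
W=ray(m,[[206,269],[510,271],[535,112],[190,108]],.048); print(toj(W).round(4).tolist(),[np.linalg.norm(W[i]-W[i-1]).round(4) for i in range(4)])
print("fence foot line", toj(ray(m,[[100,55],[320,55],[540,55]],.004)).round(4).tolist(), "fence top inner",toj(ray(m,[[100,38],[560,40]],.018)).round(4).tolist())
```

```text
[[-0.0477, -0.0239], [0.0613, -0.0246], [0.0605, 0.0308], [-0.0475, 0.0319]] [np.float64(0.0558), np.float64(0.109), np.float64(0.0554), np.float64(0.108)]
fence foot line [[-0.0992, 0.052], [-0.007, 0.0521], [0.0851, 0.0522]] fence top inner [[-0.0897, 0.0564], [0.0834, 0.0559]]
```

The casting is nearly parallel now, with its +y side at about 31.5 mm and the fence at 55. I'll push through its centre and finish in small, force-watched steps.

Run:
```python
from h import *
X=.006
manip.move_l(tip(j2w(-.006,-.044),.016),feed=.08)
manip.move_l(tip(j2w(X,-.044),.016),feed=.08); manip.hold(.1)
F0=base()
r=manip.move_l(tip(j2w(X,-.017),.016),feed=.04,guard=7); print(r,toj(monitor.state()["eef_pos"]))
y=-.017
while not r and y<-.007:
    y+=.0007; r=manip.move_l(tip(j2w(X,y),.016),feed=.02,guard=6)
    F=jf(base(4)-F0); s=monitor.state(); print(round(y,4),r,toj(s["eef_pos"]).round(4),F.round(2),round(s["t"],2))
    if -F[1]>5: break
m=eyes.camera_model("wrist"); np.savez("w9.npz",**m); cv2.imwrite("pics/w9.png",eyes.read_camera("wrist")[:,:,::-1])
```

```text
False [[ 0.00609242 -0.01690563]]
-0.0163 False [[ 0.006  -0.0164]] [ 0.04 -0.24  0.55] 24.93
-0.0156 False [[ 0.006  -0.0156]] [ 0.02 -0.55  0.3 ] 25.24
-0.0149 False [[ 0.006  -0.0152]] [-0.09 -1.39  0.35] 25.56
-0.0142 False [[ 0.006  -0.0141]] [-0.13 -1.05  0.1 ] 25.88
-0.0135 False [[ 0.006  -0.0133]] [ 0.29 -0.74 -0.09] 26.19
-0.0128 False [[ 0.006  -0.0126]] [-0.23 -0.8   0.2 ] 26.51
-0.0121 False [[ 0.006 -0.012]] [ 0.29 -0.57 -0.23] 26.82
-0.0114 False [[ 0.006  -0.0113]] [-0.09 -1.03  0.3 ] 27.14
-0.0107 False [[ 0.006  -0.0106]] [-0.14 -1.   -0.23] 27.46
-0.01 False [[ 0.0059 -0.0101]] [-0.13 -2.22  0.94] 27.77
-0.0093 False [[ 0.0059 -0.0102]] [-0.78 -5.49  2.14] 28.09
```

View pics/w9.png

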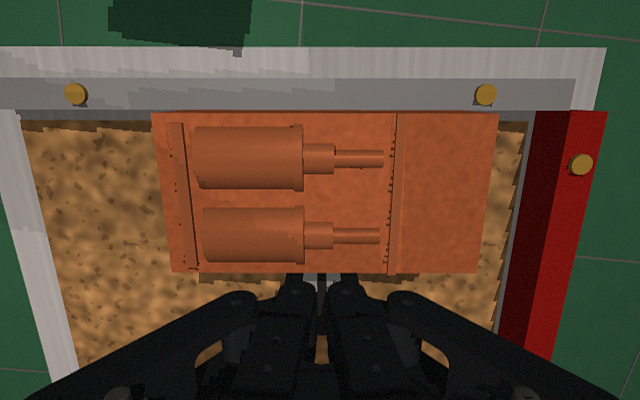

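The long side is flush on the fence in the wrist view (row ~112, full length) at 5.5 N. Now I'll move to the foot end and press it against the stop.

Run:
```python
from h import *
manip.move_l(tip(j2w(.006,-.03),.016),feed=.08)
manip.move_l(tip(j2w(.0,-.06),.13),feed=.2)
Y=.027
manip.movep(tip(j2w(-.095,Y),.13),down(JT))
manip.move_l(tip(j2w(-.095,Y),.016),feed=.15); manip.hold(.2)
F0=base(); np.save("F0.npy",F0); st()
manip.move_l(tip(j2w(-.068,Y),.016),feed=.06)
r=manip.move_l(tip(j2w(-.028,Y),.016),feed=.04,guard=8); print(r,toj(monitor.state()["eef_pos"]))
x=-.028
while not r and x<-.012:
    x+=.0006; r=manip.move_l(tip(j2w(x,Y),.016),feed=.02,guard=7)
    F=jf(base(4)-F0); s=monitor.state(); print(round(x,4),r,toj(s["eef_pos"]).round(4),F.round(2),round(s["t"],2))
    if -F[0]>5: break
m=eyes.camera_model("wrist"); np.savez("w10.npz",**m); cv2.imwrite("pics/w10.png",eyes.read_camera("wrist")[:,:,::-1])
```

```text
t 31.84 p [ 0.4651  0.0188 -0.016 ] F [ 0.04  0.81 -0.42] gap -0.0001
False [[-0.02771436  0.02713474]]
-0.0274 False [[-0.0275  0.0271]] [-1.61 -0.01  0.41] 33.91
-0.0268 False [[-0.0268  0.027 ]] [-1.69  0.16  0.43] 34.23
-0.0262 False [[-0.0261  0.027 ]] [-0.94 -0.01 -0.38] 34.54
-0.0256 False [[-0.0255  0.027 ]] [-1.29 -0.27 -0.38] 34.86
-0.025 False [[-0.0249  0.027 ]] [-0.83  0.23 -0.51] 35.17
-0.0244 False [[-0.0243  0.027 ]] [-0.62 -0.29 -0.38] 35.49
-0.0238 False [[-0.0237  0.027 ]] [-0.84  0.02 -0.68] 35.81
-0.0232 False [[-0.0231  0.027 ]] [-0.52 -0.17 -1.15] 36.12
-0.0226 False [[-0.0225  0.027 ]] [-1.46 -0.24 -0.28] 36.44
-0.022 False [[-0.0219  0.027 ]] [-0.98 -0.18 -0.04] 36.76
-0.0214 False [[-0.0213  0.027 ]] [-1.13 -0.51 -0.33] 37.08
-0.0208 False [[-0.0211  0.027 ]] [-2.85 -0.55  1.04] 37.39
-0.0202 False [[-0.0211  0.027 ]] [-4.85  0.14  2.99] 37.71
-0.0196 False [[-0.0211  0.027 ]] [-7.19  0.21  4.5 ] 38.02
```

View pics/w10.png

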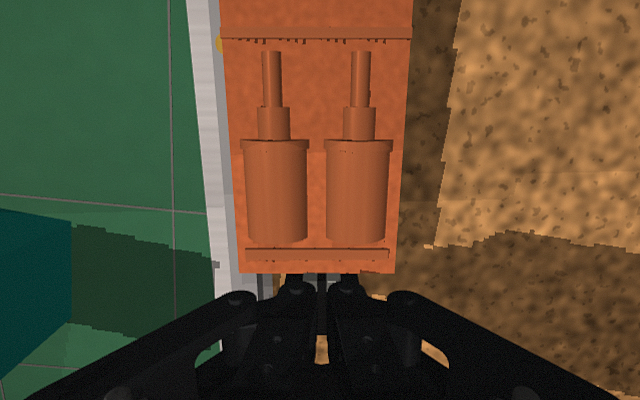

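It met the stop at a tip x of -21.1 mm, as expected. The force climbs about 4 N/mm, so I'll bring it to about 11 N and hold.

Run:
```python
from h import *
F0=np.load("F0.npy"); Y=.027; x=-.0196
while x<-.0170:
    x+=.0003; manip.move_l(tip(j2w(x,Y),.016),feed=.02)
    F=jf(base(4)-F0); print(round(x,4),F.round(2))
    if -F[0]>10.4: break
t0=monitor.state()["t"]
while monitor.state()["t"]-t0<1.5:
    F=jf(base(6)-F0); print("hold",F.round(2),round(monitor.state()["t"]-t0,2))
# release gently, back off
manip.move_l(tip(j2w(-.024,Y),.016),feed=.01)
manip.move_l(tip(j2w(-.07,Y),.016),feed=.08)
manip.move_l(tip(j2w(-.07,Y),.10),feed=.15)
m=eyes.camera_model("wrist"); np.savez("w11.npz",**m); cv2.imwrite("pics/w11.png",eyes.read_camera("wrist")[:,:,::-1])
cv2.imwrite("pics/s11.png",eyes.read_camera("scene")[:,:,::-1]);st()
```

```text
-0.0193 [-7.54  0.45  4.61]
-0.019 [-8.55  0.78  5.69]
-0.0187 [-9.16  0.48  5.99]
-0.0184 [-10.09   0.28   6.81]
-0.0181 [-10.72   0.75   7.21]
hold [-10.26   0.27   7.43] 0.1
hold [-10.83   0.49   6.92] 0.2
hold [-10.73   0.85   7.32] 0.3
hold [-10.31   0.77   7.27] 0.4
hold [-10.63   0.37   6.96] 0.5
hold [-10.4    0.76   7.72] 0.6
hold [-10.96   0.75   7.27] 0.7
hold [-10.77   0.44   7.24] 0.8
hold [-10.93   0.61   7.31] 0.9
hold [-10.35   0.37   7.48] 1.0
hold [-10.66   0.53   7.59] 1.1
hold [-10.74   0.69   7.2 ] 1.2
hold [-10.55   0.38   7.93] 1.3
hold [-10.85   0.15   7.25] 1.4
hold [-10.41  -0.05   7.24] 1.5
 t 43.43 p [0.489  0.0213 0.0665] F [-0.48 -0.42 -0.01] gap 0.0001
```

View pics/w11.png

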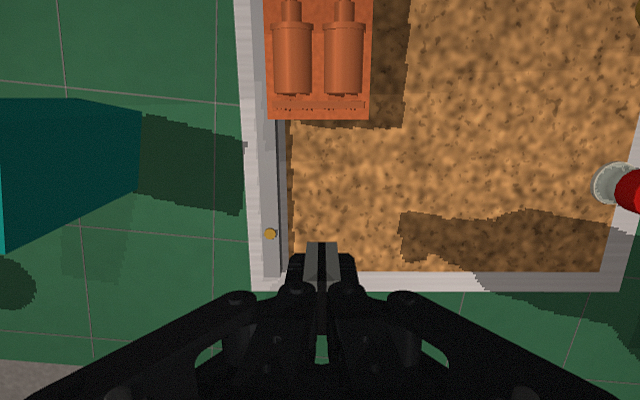

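View pics/s11.png

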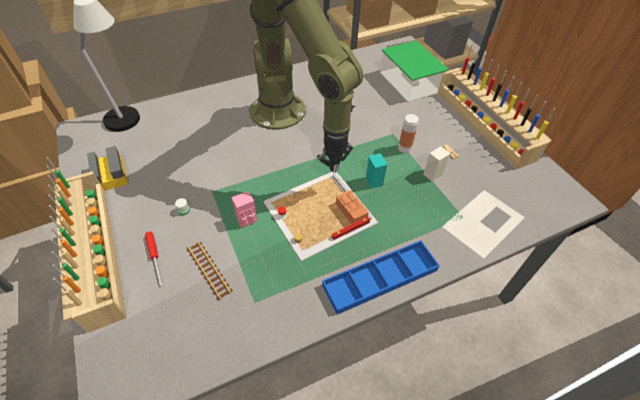

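The hold stayed steady at 10.6 N for 1.5 s, then I released and backed off. For a last check I'll look from above at the stop and fence contacts.

Run:
```python
from h import *
manip.move_l(tip(j2w(-.05,.0),.20),feed=.2)
manip.move_l(tip(j2w(.0,-.03),.20),feed=.2); manip.hold(.2)
m=eyes.camera_model("wrist"); np.savez("w12.npz",**m); cv2.imwrite("pics/w12.png",eyes.read_camera("wrist")[:,:,::-1]);st()
```

```text
t 44.8 p [ 0.5643 -0.0275  0.1674] F [-0.49  0.31 -0.1 ] gap -0.0002
```

View pics/w12.png

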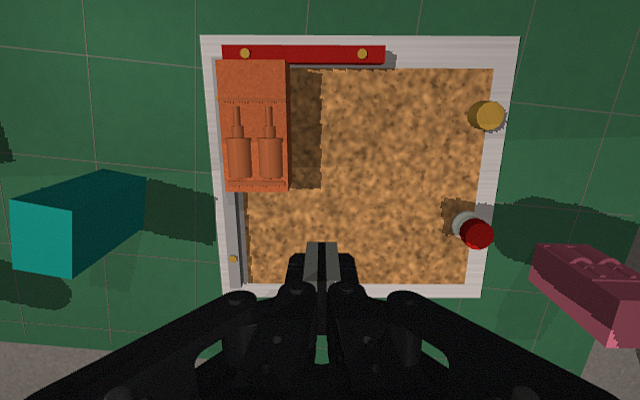

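Run:
```python
from h import *
m=dict(np.load("w12.npz"))
W=ray(m,[[217,60],[287,60],[289,191],[226,191]],.048); print(toj(W).round(4).tolist(), "centre",toj(W).mean(0).round(4))
print("stop top edge",toj(ray(m,[[222,62],[384,64]],.026)).round(4).tolist(),"tray",toj(ray(m,[[519,37],[201,36]],.004)).round(4).tolist())
```

```text
[[0.0985, 0.0545], [0.0986, -0.0015], [-0.01, -0.0004], [-0.0101, 0.0556]] centre [0.0443 0.027 ]
stop top edge [[0.099, 0.0565], [0.0977, -0.0831]] tray [[0.1226, -0.2077], [0.1229, 0.0797]]
```

Measured centre is (44.3, 27.0) mm against the target (45, 27), square within a pixel, and the bystanders are in place. Handing in.

Run:
```python
from h import *
manip.job_done(); st()
```

```text
the job is handed in; nothing more can be done
the job is handed in; nothing more can be done
```

The casting now lies relief up, flush along the steel fence and seated against the red stop. I handed the job in at about 45 s with the arm clear.

**What I did:**
- **Topple:** I pushed it 97 mm above the bed on its relief side. It tipped over its toe edge, which stayed put in the picture taken mid-tip, and fell onto its glue face.
- **Fence:** I slid it against the fence with a push of about 5.5 N.
- **Stop:** I pushed it to the stop and held a steady 10.3–11 N (wrist reading) for 1.5 s. I then eased off, and it stayed in place.

**Last checks:** From above, the casting's centre measured (44.3, 27.0) mm in the jig frame; the target is (45, 27). The top end is on the stop and the long side is along the fence. It is square to about 0.01 rad, roughly one pixel. The glue pot, weight, twin, spray can, jar and look-alikes were all still standing in place in the last pictures.

**What disagreed:**
- **Fingertip offset:** The true fingertips sit about 32.5 mm short of the reported TCP. My first topple push therefore passed over the casting without moving it. I measured the offset by touching empty cork (about 8 N) and corrected for it.
- **Downward load in the hold:** The wrist also read about 7 N upward on the tool during the final press, so the fingers were pressing down on the casting a little through friction.

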